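Push a copper blank home in a busbar punch

ROBOT

A 6-joint arm with a two-finger parallel gripper is mounted at the origin on the work surface. World frame = base frame: x ahead of the robot, y to its left, z up, the work surface at z = 0. Lengths are in m, angles in degrees, forces in N, time in s.
With the tool pointing down it reaches from about 0.4 to 0.925 m from the base axis. Payload 3.4 kg.
Tool frame: the origin (TCP) lies at the very end of the fingers, on their centre line; the grasp point (between the pads) lies 19 mm behind it (bot.pinch_z is the distance from the TCP to the grasp point, in m); z points along the fingers, y is the line along which they close (so a half turn about z gives the same grasp; the last joint's range is limited). The gripper opens to 85 mm and grips with 20 to 120 N. Pads are 22 mm wide; open, the fingers measure 114 mm over their backs; the gripper's body (76 mm by 85 mm) begins 54 mm behind the grasp point. The pads swing forward as they close: fully open they stand 13 mm farther back than shut.
Start: joints at [58.986, 17.578, 86.31, -0, 76.112, -4.211], TCP at [0.259, 0.513, 0.231] pointing down, gripper open.
Joint ranges: [-179.03, 179.03], [-60, 130.46], [8.19, 133.38], [-81.62, 261.62], [5.75, 156.47], [-153.77, 153.77]. Speed limits (degrees/s): [147.25, 147.25, 180, 180, 180, 180].

INTERFACE

Orientations are given as a 3x3 rotation matrix whose columns are the frame's x, y, z axes.
In Python, from station import readout, cams, workorder, bot gives the robot as it stands.
- The arm moves only by the tool carry_out, never from a script. Its argument "series" is a list of rows, each a list of 5 numbers: the shift along the tool's x, y, z in mm, then the turn about the tool's z in rad, then the finger opening in mm, from 0 to 85.4. A call has 1 to 20 rows; each row shifts and turns the commanded pose from where the row before left it, along the tool's axes as they then stand; what a row does not reach is not made up. A row lasts 1/8 s, in which the tool goes at most 62.5 mm and 10.7 degrees, less where a joint would pass 70% of its speed; a pose out of reach is approached as far as the arm can. A call is refused whole if a number of a shift passes 62.5 or a number of a turn 0.188, either way. A call with a gripper value outside its range is refused whole. The fingers move at their own pace and stop on an object; "force" is the grip in N (left out, the last holds). Time passes only in rows, so rows that do not move let the fingers close. It gives the time, the measured TCP pose, the force, the opening and the grip force at its end, in the units of the state.
- readout.get_obs(): the state, without advancing time (a new reading comes with each control period).
- cams.get_image(name): name is "scene" or "top" or "wrist"; returns (picture, depth): 384x512x3 uint8, blue, green, red; 384x512 float32, m along the optical axis (not along the pixel's ray), 0 where there is no reading.
- cams.calibration(name): a dict with "K" (3x3 intrinsics, pixels), "xyz" and "orientation" of the camera in the world; the wrist camera has in their place "tool_from_camera" (4x4, takes a point from camera to tool coordinates, whose origin is the TCP and whose axes are the flange's). Camera axes: x right, y down, z forward; pixel columns grow to the right and rows downward; lengths in m; the calibration is good to about 2 mm. A picture is of the moment at which its call begins: read the wrist's pose just before it. calibration takes no time and is no camera call.
- workorder.close_job(): hands the job in; it is judged then, once.
The state is a dict: "time_s": time; "joints": joint angles; "dq": joint speeds; "tau": joint torques, N m; "eef_pos": TCP position; "tcp_rot": TCP orientation; "wrist_force": force on the tool from outside, world axes, zero at the start; "ft_torque": the same for the moment, N m; "opening": opening from 0.0 (shut) to 1.0 (fully open); "finger_force": force on a finger pad.
Only numpy, scipy, OpenCV 4.12 (cv2) and the standard library are available. Lean on these libraries where they do the work, as an engineer would, in place of code of your own. Each camera call takes 0.05 s, during which the arm holds its last target. There are 200 camera calls.

TASK

Load the short copper blank lying on the infeed bed of the busbar punch: hold the wooden push stick and use it to push the blank along the bed, between the converging guide rails and on under the guard, until it lies fully home against the length stop hidden inside. Keep the gripper off the blank and do not ram the stop, which is only clamped and must stay at its setting. Then stand the push stick back on the bench top on its sole and leave the other things alone.

Things in the scene. Friction and masses are not known exactly. Their poses are not given: they have to be found in the camera images.
- punch: fixed bench-top busbar punch, grey painted steel. Origin on the bench top under the punch axis; +x is the feed direction, +z up. A flat steel bed 170 wide, its top 60 above the bench, runs from x = -285 to 165 mm, centred on y = 0. The press head, up to 365 above the bench, stands over x = -55 to 55, its spine on the +y side.
- guides (a point): on the punch's bed at its origin's y, x = -150 mm (punch frame), same axes: middle of the mouth of two fixed steel guide rails, 14 high, 12 thick. Their inner faces converge from 112 apart here to 42.4 apart 75 further along +x, then run parallel for 200 more, past the guard.
- guard_slot (a point): on the bed in the plane of the guard plate, x = -59 mm (punch frame), same axes: middle of the lower edge of the slot, 66 wide and 28 high, through which blank and sole pass. Unseen beyond it is the length stop, a flat pad square across the channel, its face (stop_face) set anywhere from 91 to 134 mm past this point. Its clamp slips above about 20 N.
- bar_center (a point): centre of the loose copper blank (0.2 to 0.5 kg): flat bar 90 long (x), 40 wide (y), 10 thick (z), lying on the bed ahead of the guides, its length roughly along the feed direction. Fully home, its leading end touches the length stop and its rear end is at or past the guard plate, out of the fingers' reach.
- stick_grip (a point): point to take the loose wooden push stick (0.11 kg) by; x runs to its pushing end, z up. Sole: strip 26 wide, 14 high, from 36 behind to 130 ahead of this point, underside 44 below it, front face flat and square. Grip: upright block on the sole, 24 wide (y), 60 long (30 each way), top 20 above this point. It stands on its sole on the bench.
- die: bystander: round steel die 31 across, 24 high, standing on the bed beside a guide rail; origin under its centre
- long_bar: bystander: copper bar 220 x 30 x 6 lying on the bench; origin under its centre, x along it
Not all that is in view belongs to the job. Of the things shaped like the part that bears stick_grip, the wooden one is meant.

How it is judged (in metres and radians):
On the way:
1. the push stick pushes the blank on between the guide rails, its leading end past the guard plate (contact force between push_stick and bar above 0.3 N and x of bar_center in the frame of punch above -0.1 m), for 0.05 s.
At the end, for the whole second after the job is handed in: The blank lies flat in the channel within 3 mm of the length stop, centred within 3 mm and square within 0.06 rad; the stop is where it was set (within 3 mm); the push stick stands upright on its sole on the bench top; all at rest (x of bar_center in the frame of stop_face above -0.048 m and y of bar_center in the frame of punch between -0.003 and 0.003 m and z of bar_center in the frame of punch below 0.0675 m and angle between the x axis of bar_center and the x axis of punch, either way round below 0.06 rad and height (world z) of stick_grip between 0.035 and 0.049 m and angle between stick_grip's own z axis and vertical below 0.1 rad and linear speed of each of bar, push_stick below 0.01 m/s); the robot touches nothing.
It fails at once if the length stop is knocked more than 3 mm off its setting (value of joint stop above 0.003 m).
It fails at once if the gripper's fingers touch the copper blank (contact force between the fingers and bar above 1 N).
It fails at once if a bystander is moved by more than 25 mm (distance of any of die, long_bar, link, contactor, breaker, screwdriver, wrench, jar from where it was at the start of the episode above 0.025 m).
It also fails if it takes over 67 s, if anything falls off the work surface, if the arm or the gripper's body presses on something with over 40 N, if the wrist force passes 120 N, or if a joint passes its speed limit or range.

## Working session

There is one attempt and no reset: what is moved stays moved. The work goes in short steps, Python scripts to look and compute and a tool call to move; the robot and the scene stay as the last step left them, time stands still between calls to the robot, and variables do not carry over. Pictures are saved under pics/ and viewed, at most 10 in all, crops included, and the job is handed in when it is done.

Besides the shell and the picture viewer there is one more tool, called by a JSON object that holds its "op" and its "data", one argument or row to a line. carry_out: Moves the arm, as the interface text tells. Its arguments: {"type":"object","properties":{"series":{"type":"array"},"force":{"type":"number"}},"required":["series"]}

```bash
mkdir -p pics; cat > h.py <<'E'
import numpy as np, cv2
from station import readout, cams, workorder, bot
def snap(n):
    o=readout.get_obs(); im,d=cams.get_image(n); c=cams.calibration(n); K=np.array(c["K"])
    if n=="wrist":
        T=np.eye(4); T[:3,:3]=np.array(o["tcp_rot"]); T[:3,3]=o["eef_pos"]; T=T@np.array(c["tool_from_camera"])
    else:
        T=np.eye(4); T[:3,:3]=np.array(c["orientation"]); T[:3,3]=c["xyz"]
    return im,d,K,T
def cloud(d,K,T):
    v,u=np.indices(d.shape); P=np.stack([(u-K[0,2])/K[0,0]*d,(v-K[1,2])/K[1,1]*d,d],-1)
    return P@T[:3,:3].T+T[:3,3]
def ray(u,v,K,T,z):
    r=T[:3,:3]@np.array([(u-K[0,2])/K[0,0],(v-K[1,2])/K[1,1],1]); return T[:3,3]+r*(z-T[2,3])/r[2]
def save(n):
    im,d,K,T=snap(n); np.savez(f"pics/{n}.npz",im=im,d=d,K=K,T=T); return im,d,K,T
def load(n):
    f=np.load(f"pics/{n}.npz"); return f["im"],f["d"],f["K"],f["T"]
E
python3 - <<'E'
from h import *
a=save("scene");b=save("top")
cv2.imwrite("pics/a_scene.png",cv2.resize(a[0],(768,576)));cv2.imwrite("pics/a_top.png",cv2.resize(b[0],(768,576)))
print(a[3],b[3],readout.get_obs())
E
```

```text
[[-0.37133648  0.7506864  -0.54642396  1.05960932]
 [ 0.9284904   0.3026588  -0.21518185  0.12475456]
 [ 0.00384593 -0.58725427 -0.80939337  0.91161166]
 [ 0.          0.          0.          1.        ]] [[ 0.02094933 -0.98717149  0.15828319  0.31608913]
 [-0.99975561 -0.02180255 -0.00365579 -0.10798414]
 [ 0.00705987 -0.15816792 -0.98738699  1.14607651]
 [ 0.          0.          0.          1.        ]] {'time_s': 0.1, 'joints': array([ 5.89853493e+01,  1.76200887e+01,  8.63753730e+01, -2.00696427e-03,
        7.61099393e+01, -4.21101462e+00]), 'dq': array([-3.09059517e-02, -2.47816008e-01, -2.08626025e-01, -7.02924516e-03,
       -8.21303427e-05, -6.35904622e-02]), 'tau': array([ 2.93629364e-04, -4.58517909e+01, -2.52608210e+01, -1.03592499e-04,
        5.53090838e-03, -1.88434041e-05]), 'eef_pos': array([0.25900337, 0.51268078, 0.23045879]), 'tcp_rot': array([[-8.92560963e-01,  4.50925807e-01, -9.18720805e-04],
       [ 4.50926732e-01,  8.92559545e-01, -1.59411688e-03],
       [ 1.01184582e-04, -1.83712227e-03, -9.99998307e-01]]), 'wrist_force': array([ 0.00231569, -0.6132692 , -0.24627507]), 'ft_torque': array([-4.55124265e-02,  2.95645873e-02, -5.14971926e-05]), 'finger_force': 0.0, 'opening': 0.9978120252990216}
```

View pics/a_scene.png

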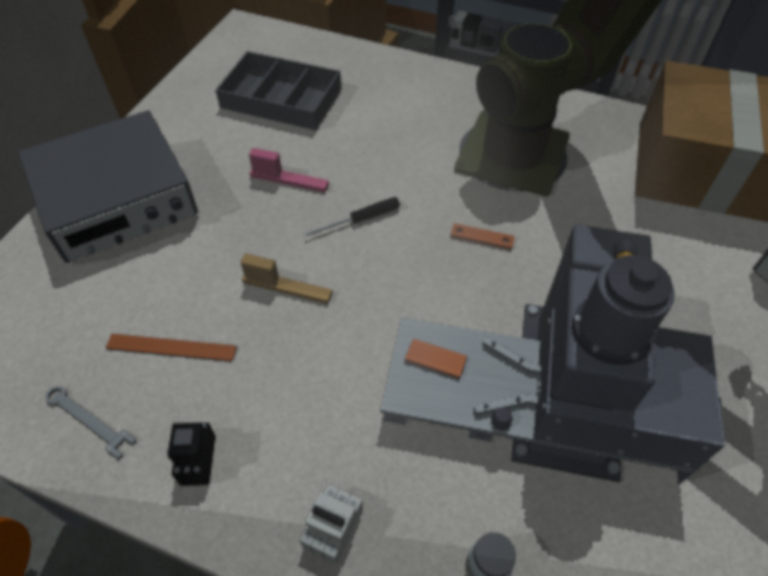

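View pics/a_top.png

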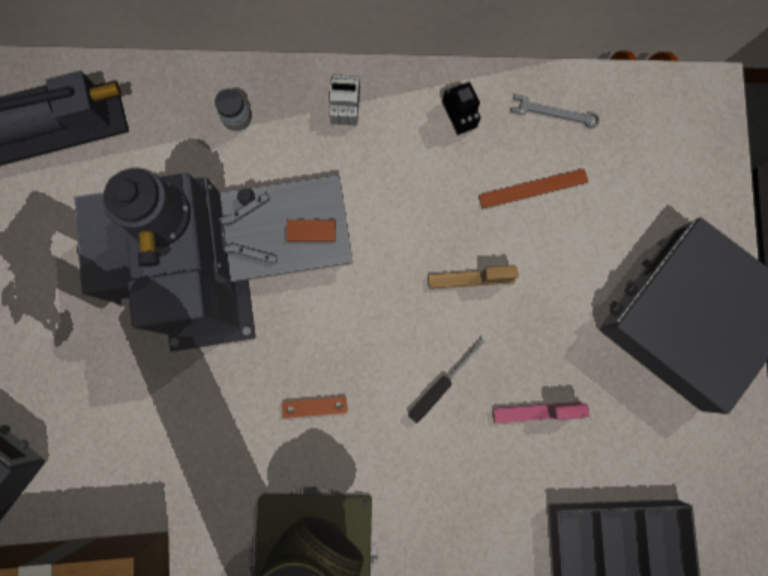

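Candidates for the stick (top view, 768-wide picture): the wooden one at (470,277) and a pink one at (540,412). The wooden one is meant. Candidates for the blank are the bar on the bed (310,231), the long bar (533,188) and the link with holes (314,406). I choose the bar on the bed. The feed direction is to the left in the top view.

```bash
cat > m1.py <<'E'
from h import *
def fit(P,name,z0,z1,m):
    s=m&(P[...,2]>z0)&(P[...,2]<z1); n,l,st,_=cv2.connectedComponentsWithStats(s.astype(np.uint8))
    for i in range(1,n):
        if st[i,4]<60: continue
        q=P[l==i]; r=cv2.minAreaRect((q[:,:2]*1000).astype(np.float32))
        print(name,st[i],"c",np.round(r[0],1),"size",np.round(r[1],1),"ang",round(r[2],1),"z",np.round(np.median(q[:,2])*1000,1))
for n in ("top","scene"):
    im,d,K,T=load(n); P=cloud(d,K,T); h=cv2.cvtColor(im,cv2.COLOR_BGR2HSV); H,S,V=[h[...,i].astype(int) for i in range(3)]
    print(n, "bench z", np.median(P[...,2][(abs(P[...,2])<.03)]))
    fit(P,"copper",-.01,.09,(H<12)&(S>110)&(V>40)&(d>0))
    wood=(H>=12)&(H<25)&(S>80)&(V>50)&(d>0)
    fit(P,"sole",0.006,.024,wood); fit(P,"grip",.05,.075,wood)
    g=(S<80)&(d>0)&(P[...,0]>.3)&(P[...,0]<.9)
    fit(P,"bed",.053,.067,g)
    fit(P,"rail",.069,.08,g)
a=load("top")[0]; cv2.imwrite("pics/crop.png",np.hstack([cv2.resize(a[165:205,275:355],(400,200),interpolation=2),cv2.resize(a[110:190,140:240],(400,320),interpolation=2)[:200]]))
E
python3 m1.py
```

```text
top bench z -0.00031295659789742913
copper [320 113  72  26 681] c [ 691.2 -407.8] size [ 29.2 219. ] ang 15.6 z 4.8
copper [191 147  32  14 445] c [579.1  23. ] size [38.6 86.7] ang 1.3 z 69.4
copper [188 265  43  14 419] c [258.3   9.2] size [ 29.8 118.4] ang 6.1 z 9.8
sole [286 181  58  11 350] c [ 507.1 -283.1] size [ 25.8 164.8] ang 5.5 z 13.0
grip [323 177  22  10 182] c [ 511.  -328.8] size [23.4 58.8] ang 4.6 z 62.8
bed [219  53  20  17 167] c [858.2 -29.4] size [54.2 45.5] ang 88.6 z 64.0
bed [  0  68  67  28 184] c [769.3 524.8] size [ 29.3 193.9] ang 26.2 z 60.2
bed [ 142  117   93   72 3833] c [585.6  84. ] size [171.6 254.5] ang 10.2 z 59.6
bed [146 126  18  19 198] c [632.  170.4] size [48. 46.] ang 10.0 z 60.2
bed [424 148  35  43  65] c [ 552.5 -628.8] size [  4.8 162.8] ang 50.9 z 59.9
bed [406 201  55  61 136] c [ 367.8 -586.5] size [202.6  41.2] ang 38.5 z 61.3
rail [143  59  19  18 266] c [825.7 186.8] size [51.5 51.7] ang 1.5 z 74.5
rail [  0  67  65  26 194] c [771.2 522.1] size [ 23.7 183.9] ang 23.5 z 74.5
rail [146 126  33  23 198] c [623.6 150.8] size [32.5 
[... 908 characters left out ...]
.1 z 59.8
bed [113 285  25  24  86] c [ 847.2 -248.6] size [29.7 61.9] ang 71.5 z 60.0
bed [203 328  34  32 448] c [856.7 -33. ] size [54.6 45.7] ang 87.4 z 65.2
rail [ 32 125  95  36 368] c [ 516.9 -601.9] size [ 21.1 257.1] ang 51.2 z 74.4
rail [322 224  39  24 243] c [530.4 128.1] size [51.5 89.8] ang 14.4 z 73.4
rail [316 262  43  23 298] c [626.8 149.7] size [43.6 96. ] ang 35.4 z 73.7
rail [112 283  24  23  76] c [ 846.3 -248.2] size [28.5 61.8] ang 73.5 z 74.9
rail [356 288 112  24 265] c [630.1 305.2] size [  7.1 228.2] ang 9.4 z 75.2
rail [207 336  23  15 138] c [859.2 -33.3] size [46.  13.7] ang 86.7 z 77.1
rail [316 354  28  30 643] c [824.8 184.2] size [51.9 51.3] ang 57.6 z 74.5
```

View pics/crop.png

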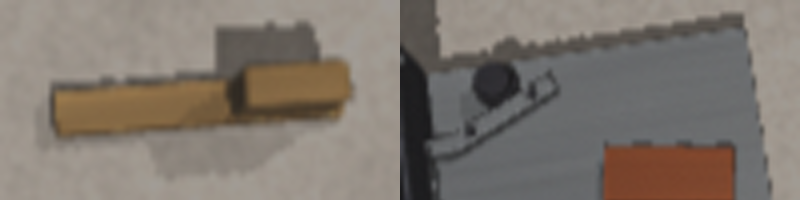

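Crop: the wooden stick has its grip block at the rear (right) end and its sole leading left. The blank lies ahead of the guides, with the die by the far rail.

From the fits:

| Thing | Position (mm) | Yaw |
|---|---|---|
| stick_grip | (511, -330) | 95.2° |
| Punch origin | (557, 238) | 100.1° |
| Blank, in the punch frame | (-216, +15) | -8.8° |

The sizes and heights agree with the task. I'll go up and over now.

{"op": "carry_out", "data": {
  "series": [
    [0,0,-34,0.169,85],
    [0,0,-34,0.169,85],
    [0,0,-34,0.169,85],
    [0,0,-34,0.169,85],
    [0,0,-34,0.169,85],
    [0,0,-34,0.167,85],
    [-48,17,0,0,85],
    [-48,17,0,0,85],
    [-48,17,0,0,85],
    [-48,17,0,0,85],
    [-48,17,0,0,85],
    [-48,17,0,0,85],
    [-48,17,0,0,85],
    [-48,17,0,0,85],
    [-48,17,0,0,85],
    [0,0,0,0,85]
  ]
}}

```text
time_s: 2.1
eef_pos: [0.4519, 0.0939, 0.4345]
tcp_rot: [[-0.085, 0.996, -0.001], [0.996, 0.085, -0.001], [-0.001, -0.001, -1.0]]
wrist_force: [0.4, 0.9, -0.4]
opening: 0.995
finger_force: 0.0
```

{"op": "carry_out", "data": {
  "series": [
    [-48,2,0,0,85],
    [-48,2,0,0,85],
    [-48,2,0,0,85],
    [-48,2,0,0,85],
    [-48,2,0,0,85],
    [-48,2,30,0,85],
    [-48,2,60,0,85],
    [-48,2,60,0,85],
    [-48,2,60,0,85],
    [0,0,40,0,85],
    [0,0,0,0,85],
    [0,0,0,0,85]
  ]
}}

```text
time_s: 3.6
eef_pos: [0.5056, -0.3045, 0.2203]
tcp_rot: [[-0.092, 0.996, 0.002], [0.996, 0.092, -0.001], [-0.001, 0.001, -1.0]]
wrist_force: [1.3, -0.9, 0.5]
opening: 0.999
finger_force: 0.0
```

```bash
cat >> h.py <<'E'
def to(x,y,z,yaw):  # remaining tool-frame move to TCP (mm), yaw=tool x heading deg
    o=readout.get_obs(); R=np.array(o["tcp_rot"]); p=np.array(o["eef_pos"])*1000
    h=np.degrees(np.arctan2(R[1,0],R[0,0])); t=R.T@(np.array([x,y,z])-p)
    print("t",o["time_s"],"p",p.round(1),"yaw",h.round(2),"move",t.round(1),"turn rad",-np.radians(yaw-h).round(4),"F",np.round(o["wrist_force"],2),"open",o["opening"])
E
python3 - <<'E'
from h import *
im,d,K,T=save("wrist"); to(511,-330,25,95.2)
P=cloud(d,K,T); h=cv2.cvtColor(im,cv2.COLOR_BGR2HSV); H,S,V=[h[...,i].astype(int) for i in range(3)]
w=(H>=10)&(H<28)&(S>80)&(V>40)&(d>0)
for a,b in((.006,.02),(.055,.07)):
    q=P[w&(P[...,2]>a)&(P[...,2]<b)]
    if len(q)>20: print(len(q),cv2.minAreaRect((q[:,:2]*1000).astype(np.float32)),np.median(q[:,2]))
cv2.imwrite("pics/w1.png",im)
E
```

```text
t 3.65 p [ 506.  -304.8  221.2] yaw 95.28 move [-25.1   2.1 196.2] turn rad 0.0014 F [-0.01  0.25 -0.43] open 0.9934581056176041
1943 ((599.0843505859375, -310.7611389160156), (90.96102142333984, 294.1401672363281), 59.1448974609375) 0.01414841588488508
764 ((511.11798095703125, -332.1038818359375), (20.25482177734375, 55.265621185302734), 4.534368991851807) 0.06438279814075526
```

View pics/w1.png

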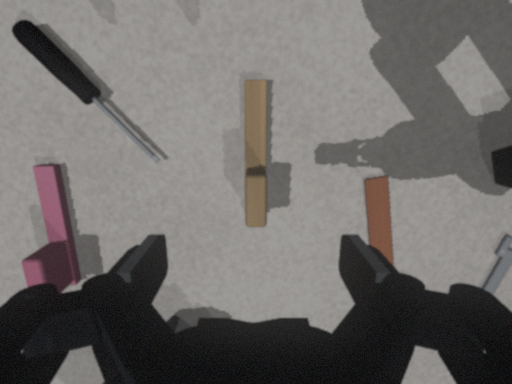

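The wrist view shows the wooden stick upright at columns 246–267, grip block at (256,200), aligned with the tool. The grip centre is (511, -331.5). I'll descend and grip.

{"op": "carry_out", "data": {
  "series": [
    [-9,1,0,0,85],
    [-9,1,0,0,85],
    [-8,0,40,0,85],
    [0,0,40,0,85],
    [0,0,40,0,85],
    [0,0,40,0,85],
    [0,0,25,0,85],
    [0,0,11,0,85],
    [0,0,0,0,85],
    [0,0,0,0,85]
  ],
  "force": 60
}}

```text
time_s: 4.9
eef_pos: [0.5099, -0.3315, 0.0242]
tcp_rot: [[-0.091, 0.996, 0.002], [0.996, 0.091, -0.002], [-0.002, 0.002, -1.0]]
wrist_force: [-0.2, -0.3, -0.1]
opening: 0.999
finger_force: 0.0
```

```bash
python3 -c "
from h import *
to(511,-331.5,25,95.2)"
```

```text
t 4.9 p [ 509.9 -331.5   24.2] yaw 95.21 move [-0.1  1.1 -0.8] turn rad 0.0002 F [-0.21 -0.28 -0.11] open 0.9988098095056177
```

{"op": "carry_out", "data": {
  "series": [
    [0,0,0,0,15],
    [0,0,0,0,15],
    [0,0,0,0,15],
    [0,0,0,0,15],
    [0,0,0,0,15],
    [0,0,0,0,15],
    [0,0,-10,0,15],
    [0,0,-35,-0.0428,15],
    [0,0,-35,-0.0428,15],
    [0,0,-30,0,15],
    [29,27,0,0,15],
    [29,27,0,0,15],
    [29,27,0,0,15],
    [29,27,0,0,15],
    [29,27,0,0,15],
    [0,0,0,0,15],
    [0,0,0,0,15],
    [0,0,0,0,15]
  ]
}}

```text
time_s: 7.15
eef_pos: [0.6156, -0.1651, 0.1328]
tcp_rot: [[-0.175, 0.985, -0.001], [0.985, 0.175, -0.0], [-0.0, -0.001, -1.0]]
wrist_force: [-0.4, 0.4, -1.1]
opening: 0.279
finger_force: 58.9
```

```bash
python3 - <<'E'
from h import *
to(617,-164,86,100.1)
im,d,K,T=save("wrist"); b=save("top")[0]
cv2.imwrite("pics/w2.png",np.hstack([im,cv2.resize(b[80:210,120:300],(532,384))])[:, :]) if 0 else cv2.imwrite("pics/w2.png",np.hstack([cv2.resize(im,(400,300)),cv2.resize(b[80:215,120:300],(400,300))]))
E
```

```text
t 7.15 p [ 615.6 -165.1  132.8] yaw 100.06 move [ 0.9  1.7 46.8] turn rad -0.0007 F [-0.41  0.37 -1.07] open 0.27905790088006704
```

View pics/w2.png

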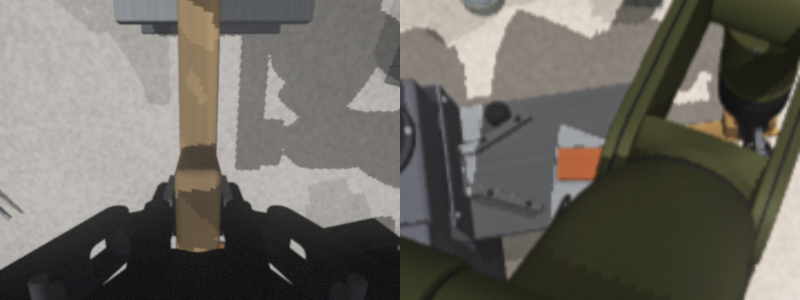

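The wrist view shows the stick held straight, its sole at columns 180–215, with the bed behind its tip at columns 115–313. The sole is offset about 13 mm towards punch +y, as intended. I'll check the stick's pitch, then lower.

```bash
python3 - <<'E'
from h import *
im,d,K,T=load("wrist"); P=cloud(d,K,T); h=cv2.cvtColor(im,cv2.COLOR_BGR2HSV); H,S,V=[h[...,i].astype(int) for i in range(3)]
o=readout.get_obs(); R=np.array(o["tcp_rot"]); L=(P-np.array(o["eef_pos"]))@R*1000
w=(H>=10)&(H<28)&(S>60)&(V>30)&(d>0)&(abs(L[...,1])<25)&(L[...,0]>35)&(L[...,2]<25)
q=L[w]; print(len(q),np.polyfit(q[:,0],q[:,2],1),np.percentile(q[:,0],[1,99]))
for a in range(40,135,15):
    s=q[(q[:,0]>=a)&(q[:,0]<a+15)]
    if len(s): print(a,np.percentile(s[:,1],[2,50,98]).round(1),np.median(s[:,2]).round(1))
E
```

```text
8616 [1.29134160e-04 9.16112518e+00] [ 36.06507231 115.30912799]
40 [-11.5   0.3  12.1] 9.2
55 [-11.3   0.6  12.3] 9.2
70 [-11.5   0.5  12.4] 9.2
85 [-11.4   0.5  12.5] 9.2
100 [-11.5   0.5  12.8] 9.2
115 [-11.    0.9  12.5] 9.4
```

{"op": "carry_out", "data": {
  "series": [
    [0,2,12,0,15],
    [0,0,20,0,15],
    [0,0,14,0,15],
    [0,0,0,0,15],
    [0,0,0,0,15]
  ]
}}

```text
time_s: 7.88
eef_pos: [0.6186, -0.164, 0.0871]
tcp_rot: [[-0.176, 0.984, 0.0], [0.984, 0.176, -0.0], [-0.0, 0.0, -1.0]]
wrist_force: [-0.1, 0.4, -1.1]
opening: 0.274
finger_force: 59.0
```

{"op": "carry_out", "data": {
  "series": [
    [4,0,0,0,15],
    [4,0,0,0,15],
    [4,0,0,0,15],
    [4,0,0,0,15],
    [4,0,0,0,15],
    [4,0,0,0,15],
    [4,0.3,0,0,15],
    [4,0.3,0,0,15],
    [4,0.3,0,0,15],
    [4,0.3,0,0,15],
    [4,0.3,0,0,15],
    [4,0.3,0,0,15],
    [4,0.3,0,0,15],
    [4,0.3,0,0,15]
  ]
}}

```text
time_s: 9.62
eef_pos: [0.6107, -0.108, 0.0869]
tcp_rot: [[-0.176, 0.984, -0.0], [0.984, 0.176, 0.0], [0.0, -0.0, -1.0]]
wrist_force: [0.7, -2.2, 0.2]
opening: 0.273
finger_force: 59.2
```

```bash
cat > m2.py <<'E'
from h import *
O=np.array([606.6,-43]);f=np.array([-.1754,.9845]);l=np.array([-.9845,-.1754])
o=readout.get_obs(); p=np.array(o["eef_pos"])*1000; q=p[:2]-O
print("t",o["time_s"],"grip punch",q@f-285,q@l,"z",p[2],"F",o["wrist_force"].round(2),"F feed",o["wrist_force"][:2]@f)
import sys
for n in sys.argv[1:]:
    im,d,K,T=save(n); P=cloud(d,K,T); h=cv2.cvtColor(im,cv2.COLOR_BGR2HSV); H,S,V=[h[...,i].astype(int) for i in range(3)]
    m=(H<12)&(S>110)&(V>30)&(d>0)&(P[...,2]>.06)&(P[...,2]<.08)&(P[...,1]>-.1); q=P[m]*1000
    if len(q)>50:
        r=cv2.minAreaRect(q[:,:2].astype(np.float32)); b=cv2.boxPoints(r)-O
        print(n,len(q),"ang",r[2],"size",r[1],"corners",np.c_[b@f-285,b@l].round(1).tolist())
E
python3 m2.py scene
```

```text
t 9.625 grip punch -349.72504816464976 7.404604659766832 z 86.85461775891855 F [ 0.69 -2.23  0.19] F feed -2.3130320190435287
scene 537 ang 12.595788955688477 size (39.5079231262207, 85.9457778930664) corners [[-135.3, 43.1], [-221.2, 39.4], [-219.5, -0.1], [-133.6, 3.7]]
```

The blank squared up against the stick at y ≈ +21, with 2.3 N of push. I'll push on into the mouth, watching the force.

{"op": "carry_out", "data": {
  "series": [
    [3,0.3,0,0,15],
    [4,0.3,0,0,15],
    [4,0.3,0,0,15],
    [4,0.3,0,0,15],
    [4,0.3,0,0,15],
    [4,0.3,0,0,15],
    [4,0.3,0,0,15],
    [4,0.3,0,0,15]
  ]
}}

```text
time_s: 10.68
eef_pos: [0.609, -0.0779, 0.0874]
tcp_rot: [[-0.175, 0.985, 0.003], [0.985, 0.175, -0.001], [-0.002, 0.002, -1.0]]
wrist_force: [2.8, -5.4, 0.1]
opening: 0.266
finger_force: 59.2
```

```bash
python3 m2.py scene
```

```text
t 10.675 grip punch -319.76433165494666 3.75296545835875 z 87.357009582593 F [ 2.8  -5.35  0.07] F feed -5.758424734950086
scene 551 ang 8.457572937011719 size (39.864070892333984, 86.54088592529297) corners [[-103.2, 33.8], [-189.7, 36.3], [-190.9, -3.5], [-104.4, -6.0]]
```

{"op": "carry_out", "data": {
  "series": [
    [3,0.2,0,0,15],
    [3,0.2,0,0,15],
    [3,0.2,0,0,15],
    [3,0.2,0,0,15],
    [3,0.2,0,0,15],
    [3,0.2,0,0,15],
    [3,0.2,0,0,15],
    [3,0.2,0,0,15],
    [3,0.2,0,0,15],
    [3,0.2,0,0,15]
  ]
}}

```text
time_s: 11.98
eef_pos: [0.6042, -0.0472, 0.0868]
tcp_rot: [[-0.176, 0.984, -0.0], [0.984, 0.176, 0.0], [0.0, -0.0, -1.0]]
wrist_force: [0.0, -3.4, 0.3]
opening: 0.275
finger_force: 59.2
```

```bash
python3 m2.py scene; python3 -c "
from h import *
im=load('scene')[0]; cv2.imwrite('pics/s3.png',cv2.resize(im[190:310,230:400],(765,540)))"
```

```text
t 11.975 grip punch -288.6986305381018 3.0477843825990694 z 86.84822815167226 F [ 0.03 -3.39  0.25] F feed -3.34370965045416
scene 574 ang 89.35453033447266 size (86.95452880859375, 39.55712127685547) corners [[-152.5, 35.5], [-159.9, -3.3], [-74.5, -19.5], [-67.1, 19.3]]
```

View pics/s3.png

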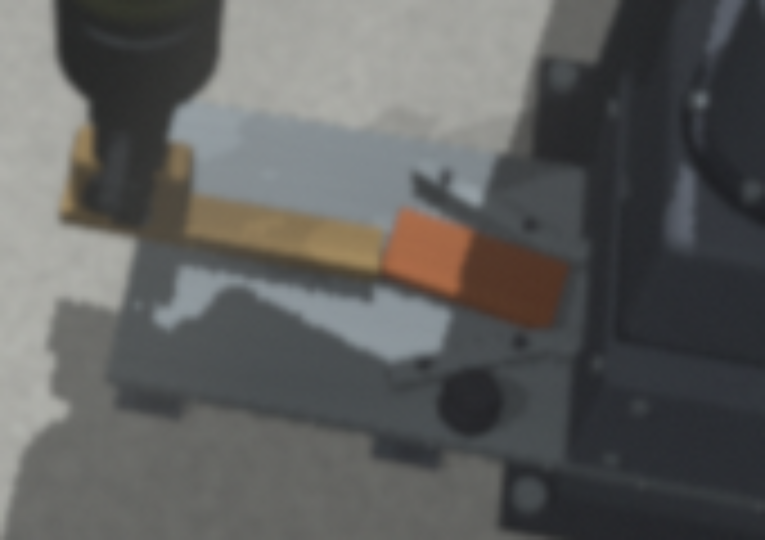

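The blank's leading end is at the throat at (560,290), and its yaw is about -10°. I'll continue with a slight sideways drag towards punch -y to square it.

{"op": "carry_out", "data": {
  "series": [
    [2,0.6,0,0,15],
    [2,0.6,0,0,15],
    [2,0.6,0,0,15],
    [2,0.6,0,0,15],
    [2,0.6,0,0,15],
    [2,0.6,0,0,15],
    [2,0.6,0,0,15],
    [2,0.6,0,0,15]
  ]
}}

```text
time_s: 13.02
eef_pos: [0.6073, -0.0315, 0.0873]
tcp_rot: [[-0.176, 0.984, 0.002], [0.984, 0.176, -0.001], [-0.001, 0.002, -1.0]]
wrist_force: [2.0, -5.9, -0.1]
opening: 0.275
finger_force: 59.3
```

```bash
python3 m2.py scene
```

```text
t 13.025 grip punch -273.79892772877855 -2.735363979828762 z 87.2689584467683 F [ 1.96 -5.9  -0.08] F feed -6.148920408796201
scene 561 ang 4.5864739418029785 size (38.243961334228516, 86.3606948852539) corners [[-54.9, 19.0], [-140.9, 27.3], [-144.6, -10.8], [-58.6, -19.1]]
```

{"op": "carry_out", "data": {
  "series": [
    [2,0,0,0,15],
    [2,0,0,0,15],
    [2,0,0,0,15],
    [2,0,0,0,15],
    [2,0,0,0,15],
    [2,0,0,0,15],
    [2,0,0,0,15],
    [2,0,0,0,15]
  ]
}}

```text
time_s: 14.08
eef_pos: [0.6079, -0.0172, 0.0881]
tcp_rot: [[-0.174, 0.985, 0.009], [0.985, 0.174, -0.003], [-0.005, 0.008, -1.0]]
wrist_force: [6.2, -9.4, -1.7]
opening: 0.275
finger_force: 59.7
```

```bash
python3 m2.py scene
```

```text
t 14.075 grip punch -259.8591672448027 -5.787703640297238 z 88.13409177667937 F [ 6.2  -9.36 -1.69] F feed -10.305945892037055
scene 473 ang 5.487337112426758 size (39.63323211669922, 72.85098266601562) corners [[-55.3, 20.5], [-127.9, 26.3], [-131.1, -13.2], [-58.5, -19.1]]
```

The force is up to 10 N, and the blank is turning in the throat at about -4.6°. The rear end wants to go towards -y, so I'll move the stick with it.

{"op": "carry_out", "data": {
  "series": [
    [0,1,0,0,15],
    [0,1,0,0,15],
    [0.5,1,0,0,15],
    [0.5,1,0,0,15],
    [0.5,1,0,0,15],
    [0.5,1,0,0,15]
  ]
}}

```text
time_s: 14.88
eef_pos: [0.6094, -0.012, 0.087]
tcp_rot: [[-0.175, 0.984, 0.001], [0.984, 0.175, 0.0], [0.0, 0.001, -1.0]]
wrist_force: [1.4, -2.4, -0.1]
opening: 0.273
finger_force: 59.2
```

```bash
python3 m2.py scene
```

```text
t 14.875 grip punch -255.0250934665139 -8.235198429238821 z 87.02396065399786 F [ 1.39 -2.36 -0.07] F feed -2.5636997067241976
scene 444 ang 7.189131259918213 size (39.08651351928711, 67.62751770019531) corners [[-56.2, 19.9], [-123.7, 23.4], [-125.7, -15.7], [-58.2, -19.1]]
```

{"op": "carry_out", "data": {
  "series": [
    [1.5,0.5,0,0,15],
    [1.5,0.5,0,0,15],
    [1.5,0.5,0,0,15],
    [1.5,0.5,0,0,15],
    [1.5,0,0,0,15],
    [1.5,0,0,0,15],
    [1.5,0,0,0,15],
    [1.5,0,0,0,15]
  ]
}}

```text
time_s: 15.92
eef_pos: [0.6094, 0.0, 0.0871]
tcp_rot: [[-0.176, 0.984, 0.001], [0.984, 0.176, -0.0], [-0.0, 0.001, -1.0]]
wrist_force: [3.8, -4.2, -0.5]
opening: 0.276
finger_force: 59.4
```

```bash
python3 m2.py scene
```

```text
t 15.925 grip punch -243.10493210219533 -10.276384528637776 z 87.07478946877859 F [ 3.76 -4.18 -0.52] F feed -4.771800105024286
scene 368 ang 5.295459747314453 size (39.312984466552734, 57.637699127197266) corners [[-55.3, 19.0], [-112.7, 23.8], [-116.0, -15.4], [-58.6, -20.2]]
```

{"op": "carry_out", "data": {
  "series": [
    [1.5,0.3,0,0,15],
    [1.5,0.3,0,0,15],
    [1.5,0.3,0,0,15],
    [1.5,0.3,0,0,15],
    [1.5,0,0,0,15],
    [1.5,0,0,0,15],
    [1.5,0,0,0,15],
    [1.5,0,0,0,15]
  ]
}}

```text
time_s: 16.98
eef_pos: [0.6081, 0.0121, 0.087]
tcp_rot: [[-0.176, 0.984, 0.0], [0.984, 0.176, -0.0], [-0.0, 0.0, -1.0]]
wrist_force: [2.5, -4.8, -0.7]
opening: 0.274
finger_force: 59.3
```

```bash
python3 m2.py scene
```

```text
t 16.975 grip punch -230.9656430474293 -11.107394750067733 z 86.96642615775826 F [ 2.55 -4.75 -0.71] F feed -5.1247488303613995
scene 287 ang 8.538921356201172 size (38.853553771972656, 45.098453521728516) corners [[-56.8, 20.4], [-101.9, 21.6], [-102.9, -17.2], [-57.8, -18.5]]
```

It is nearly square now. I'll back off 3 mm, recentre the stick to y ≈ 0 and push on.

{"op": "carry_out", "data": {
  "series": [
    [-3,0,0,0,15],
    [-1,-4,0,0,15],
    [0,-4,0,0,15],
    [0,-3,0,0,15],
    [2,0,0,0,15],
    [2,0,0,0,15],
    [2,0,0,0,15],
    [2,0,0,0,15],
    [2,0,0,0,15],
    [2,0,0,0,15],
    [2,0,0,0,15],
    [2,0,0,0,15]
  ]
}}

```text
time_s: 18.52
eef_pos: [0.5953, 0.022, 0.087]
tcp_rot: [[-0.176, 0.984, 0.0], [0.984, 0.176, -0.0], [-0.0, 0.0, -1.0]]
wrist_force: [1.5, -3.1, 0.4]
opening: 0.272
finger_force: 59.2
```

```bash
python3 m2.py scene
```

```text
t 18.525 grip punch -219.03024779297755 -0.27483371700037673 z 87.02568883800888 F [ 1.51 -3.14  0.4 ] F feed -3.3586241426903314
scene 207 ang 11.850865364074707 size (40.31226348876953, 33.20561981201172) corners [[-58.7, 22.9], [-91.9, 21.9], [-90.6, -18.4], [-57.4, -17.3]]
```

{"op": "carry_out", "data": {
  "series": [
    [2,0,0,0,15],
    [2,0,0,0,15],
    [2,0,0,0,15],
    [2,0,0,0,15],
    [2,0,0,0,15],
    [2,0,0,0,15],
    [2,0,0,0,15],
    [2,0,0,0,15],
    [2,0,0,0,15],
    [2,0,0,0,15],
    [2,0,0,0,15],
    [1,0,0,0,15],
    [0,0,0,0,15]
  ]
}}

```text
time_s: 20.2
eef_pos: [0.5911, 0.0448, 0.087]
tcp_rot: [[-0.176, 0.984, 0.0], [0.984, 0.176, 0.0], [0.0, 0.0, -1.0]]
wrist_force: [2.3, -2.0, 0.9]
opening: 0.271
finger_force: 59.3
```

```bash
python3 m2.py scene; python3 -c "
from h import *
im=load('scene')[0]; cv2.imwrite('pics/s4.png',cv2.resize(im[190:310,230:400],(765,540)))"
```

```text
t 20.2 grip punch -195.83611054454192 -0.13323368203807007 z 86.95268227853633 F [ 2.34 -2.04  0.95] F feed -2.42013284946265
```

View pics/s4.png

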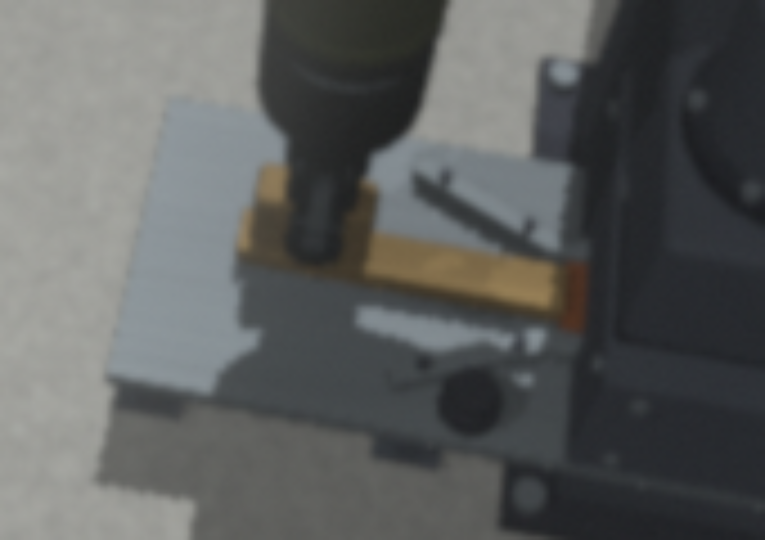

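The blank's rear end is just short of the guard at (577,295), with the sole following it squarely. Now short steps.

{"op": "carry_out", "data": {
  "series": [
    [1,0,0,0,15],
    [1,0,0,0,15],
    [1,0,0,0,15],
    [1,0,0,0,15],
    [1,0,0,0,15],
    [1,0,0,0,15]
  ]
}}

```text
time_s: 21.0
eef_pos: [0.5899, 0.0506, 0.0869]
tcp_rot: [[-0.176, 0.984, -0.0], [0.984, 0.176, 0.0], [0.0, -0.0, -1.0]]
wrist_force: [2.1, -3.2, -0.2]
opening: 0.274
finger_force: 59.3
```

{"op": "carry_out", "data": {
  "series": [
    [0.8,0,0,0,15],
    [0.8,0,0,0,15],
    [0.8,0,0,0,15],
    [0.8,0,0,0,15],
    [0.8,0,0,0,15]
  ]
}}

```text
time_s: 21.62
eef_pos: [0.5893, 0.0545, 0.0869]
tcp_rot: [[-0.176, 0.984, -0.0], [0.984, 0.176, -0.0], [0.0, -0.0, -1.0]]
wrist_force: [2.5, -3.5, 0.2]
opening: 0.268
finger_force: 59.3
```

{"op": "carry_out", "data": {
  "series": [
    [0.8,0,0,0,15],
    [0.8,0,0,0,15],
    [0.8,0,0,0,15],
    [0.8,0,0,0,15],
    [0.8,0,0,0,15]
  ]
}}

```text
time_s: 22.25
eef_pos: [0.5895, 0.0551, 0.0877]
tcp_rot: [[-0.177, 0.984, 0.002], [0.984, 0.177, -0.006], [-0.006, 0.001, -1.0]]
wrist_force: [2.8, -15.3, 4.1]
opening: 0.272
finger_force: 59.7
```

It stalled at 15 N, purely along the feed. The blank's leading end is about 94 mm past the guard, inside the stop's range. To tell the stop from a wedge, I'll back off and press again with the face offset to either side.

{"op": "carry_out", "data": {
  "series": [
    [-3,0,0,0,15],
    [-3,0,0,0,15],
    [0,5,0,0,15],
    [0,0,0,0,15],
    [1,0,0,0,15],
    [1,0,0,0,15],
    [1,0,0,0,15],
    [1,0,0,0,15],
    [1,0,0,0,15],
    [0.5,0,0,0,15],
    [0,0,0,0,15]
  ]
}}

```text
time_s: 23.62
eef_pos: [0.5944, 0.0559, 0.0876]
tcp_rot: [[-0.177, 0.984, 0.002], [0.984, 0.177, -0.005], [-0.005, 0.001, -1.0]]
wrist_force: [0.7, -9.5, 2.1]
opening: 0.27
finger_force: 59.4
```

```bash
python3 m2.py
```

```text
t 23.625 grip punch -185.50306768152183 -5.342900784823634 z 87.61032967002848 F [ 0.66 -9.45  2.11] F feed -9.421204109099254
```

{"op": "carry_out", "data": {
  "series": [
    [-3,0,0,0,15],
    [-2.5,0,0,0,15],
    [0,-5,0,0,15],
    [0,-5,0,0,15],
    [0,0,0,0,15],
    [1,0,0,0,15],
    [1,0,0,0,15],
    [1,0,0,0,15],
    [1,0,0,0,15],
    [1,0,0,0,15],
    [0.5,0,0,0,15],
    [0,0,0,0,15]
  ]
}}

```text
time_s: 25.12
eef_pos: [0.5848, 0.0541, 0.0877]
tcp_rot: [[-0.177, 0.984, 0.002], [0.984, 0.177, -0.005], [-0.005, 0.001, -1.0]]
wrist_force: [0.4, -10.2, 2.1]
opening: 0.271
finger_force: 59.5
```

```bash
python3 m2.py
```

```text
t 25.125 grip punch -185.54412737996455 4.416753211284983 z 87.66123876685744 F [  0.43 -10.22   2.1 ] F feed -10.13393574211233
```

Both presses stopped at the same x within 0.05 mm, so it is the stop. I'll press once more on centre, then withdraw straight back, lift, and return to the stick's place.

{"op": "carry_out", "data": {
  "series": [
    [-3,0,0,0,15],
    [-2.5,0,0,0,15],
    [0,5,0,0,15],
    [0,0,0,0,15],
    [1,0,0,0,15],
    [1,0,0,0,15],
    [1,0,0,0,15],
    [1,0,0,0,15],
    [1,0,0,0,15],
    [0.5,0,0,0,15],
    [0,0,0,0,15],
    [0,0,0,0,15]
  ]
}}

```text
time_s: 26.62
eef_pos: [0.5894, 0.055, 0.0876]
tcp_rot: [[-0.177, 0.984, 0.002], [0.984, 0.177, -0.005], [-0.005, 0.001, -1.0]]
wrist_force: [0.3, -9.1, 2.4]
opening: 0.279
finger_force: 59.4
```

{"op": "carry_out", "data": {
  "series": [
    [-2,0,0,0,15],
    [-3,0,0,0,15],
    [-5,0,0,0,15],
    [-10,0,0,0,15],
    [-15,0,0,0,15],
    [-20,0,0,0,15],
    [-25,0,0,0,15],
    [-25,0,0,0,15],
    [-25,0,0,0,15],
    [0,0,-25,0,15],
    [0,0,-30,0,15],
    [-34,-21,0,0,15],
    [-34,-21,0,0,15],
    [-34,-21,0,0,15],
    [-34,-21,0,0,15],
    [-34,-21,0,0,15],
    [-34,-21,0,0,15],
    [-33,-20,0,0,15],
    [0,0,0,0.0855,15],
    [0,0,0,0,15]
  ]
}}

```text
time_s: 29.12
eef_pos: [0.5086, -0.3307, 0.1418]
tcp_rot: [[-0.09, 0.996, -0.0], [0.996, 0.09, 0.0], [0.0, -0.0, -1.0]]
wrist_force: [-0.6, -0.3, -0.3]
opening: 0.275
finger_force: 59.1
```

```bash
python3 - <<'E'
from h import *
to(510,-331.5,24.2,95.2)
im,d,K,T=save("scene"); b=save("top")[0]
cv2.imwrite("pics/s5.png",np.hstack([cv2.resize(im[160:310,60:400],(500,300)),cv2.resize(b[80:215,120:300],(300,300))]))
E
```

```text
t 29.125 p [ 508.6 -330.7  141.8] yaw 95.14 move [ -0.9   1.4 117.6] turn rad -0.001 F [-0.64 -0.34 -0.33] open 0.27533324667425085
```

View pics/s5.png

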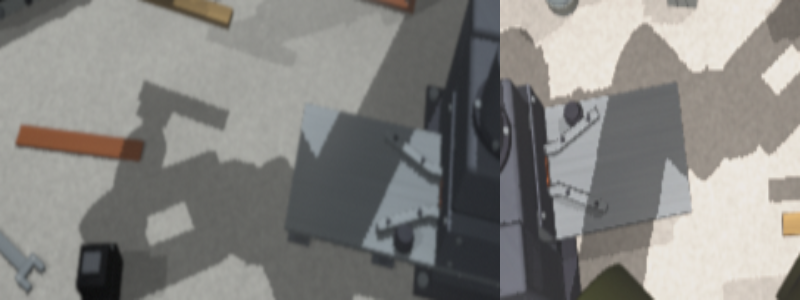

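The bed is clear. A thin copper sliver shows in the guard slot at (547,172) in the top crop, so the rear end is just past the guard, as computed. I'll lower the stick and measure the sliver.

{"op": "carry_out", "data": {
  "series": [
    [0,1,30,0,15],
    [0,0,40,0,15],
    [0,0,30,0,15],
    [0,0,8,0,15],
    [0,0,4,0,15],
    [0,0,2,0,15],
    [0,0,1.5,0,15],
    [0,0,1,0,15],
    [0,0,0,0,15],
    [0,0,0,0,15]
  ]
}}

```text
time_s: 30.48
eef_pos: [0.5105, -0.329, 0.0256]
tcp_rot: [[-0.091, 0.996, 0.0], [0.996, 0.091, -0.0], [-0.0, 0.0, -1.0]]
wrist_force: [-0.0, 0.2, -0.8]
opening: 0.275
finger_force: 59.1
```

```bash
python3 - <<'E'
from h import *
to(510,-331.5,24.2,95.2)
O=np.array([606.6,-43]);f=np.array([-.1754,.9845]);l=np.array([-.9845,-.1754])
for n in("top","scene"):
    im,d,K,T=load(n); P=cloud(d,K,T)*1000; h=cv2.cvtColor(im,cv2.COLOR_BGR2HSV); H,S,V=[h[...,i].astype(int) for i in range(3)]
    q=P[...,:2]-O; x=q@f-285; y=q@l
    m=(H<14)&(S>90)&(abs(x+60)<25)&(abs(y)<30)&(d>0)
    print(n,m.sum(),[(u,v,np.round(P[v,u,2]),x[v,u].round(1),y[v,u].round(1)) for v,u in np.argwhere(m)[:14]])
E
```

```text
t 30.475 p [ 510.5 -329.    25.6] yaw 95.22 move [-2.4 -0.7  1.4] turn rad 0.0003 F [-0.01  0.23 -0.82] open 0.2750796782975519
top 16 [(np.int64(147), np.int64(151), np.float64(73.0), np.float64(-55.2), np.float64(-15.4)), (np.int64(147), np.int64(152), np.float64(69.0), np.float64(-54.0), np.float64(-13.8)), (np.int64(147), np.int64(153), np.float64(70.0), np.float64(-53.9), np.float64(-10.7)), (np.int64(147), np.int64(154), np.float64(68.0), np.float64(-53.1), np.float64(-8.4)), (np.int64(148), np.int64(154), np.float64(68.0), np.float64(-55.9), np.float64(-8.0)), (np.int64(148), np.int64(155), np.float64(70.0), np.float64(-56.1), np.float64(-4.5)), (np.int64(148), np.int64(156), np.float64(72.0), np.float64(-56.2), np.float64(-1.2)), (np.int64(148), np.int64(157), np.float64(69.0), np.float64(-55.2), np.float64(0.9)), (np.int64(148), np.int64(158), np.float64(70.0), np.float64(-55.0), np.float64(3.8)), (np.int64(148), np.int64(159), np.float64(67.0), np.float64(-54.0), np.float64(5.7)), (np.int64(148), np.int64(160), np.float64(71.0), np.float64(-54.6), np.float64(9.7)), (np.int64(148), np.int64(161), np.float64(68.0), np.float64(-53.6), np.float64(11.6)), (np.int64(149), np.int64(161), np.float64(64.0), np.float64(-55.6), np.float64(11.2)), (np.int64(148), np.int64(162), np.float64(70.0), np.float64(-53.7), np.float64(14.9))]
scene 0 []
```

The rear end is at x ≈ -55, square and centred, which agrees. I'll seat the stick, release it and rise.

{"op": "carry_out", "data": {
  "series": [
    [0,0,0.6,0,15],
    [0,0,0.6,0,15],
    [0,0,0,0,15],
    [0,0,0,0,28],
    [0,0,0,0,35],
    [0,0,0,0,60],
    [0,0,0,0,85],
    [0,0,0,0,85],
    [0,0,0,0,85],
    [0,0,0,0,85],
    [0,0,-10,0,85],
    [0,0,-40,0,85],
    [0,0,-60,0,85],
    [0,0,-60,0,85],
    [0,0,0,0,85],
    [0,0,0,0,85],
    [0,0,0,0,85]
  ]
}}

```text
time_s: 32.6
eef_pos: [0.5093, -0.3281, 0.1927]
tcp_rot: [[-0.091, 0.996, -0.003], [0.996, 0.091, 0.002], [0.002, -0.003, -1.0]]
wrist_force: [-0.2, -0.5, -0.5]
opening: 0.993
finger_force: 0.0
```

```bash
python3 - <<'E'
from h import *
im,d,K,T=save("wrist"); P=cloud(d,K,T)*1000; h=cv2.cvtColor(im,cv2.COLOR_BGR2HSV); H,S,V=[h[...,i].astype(int) for i in range(3)]
w=(H>=10)&(H<28)&(S>80)&(V>40)&(d>0)&(abs(P[...,0]-505)<40)
for a,b in((8,20),(50,80)):
    q=P[w&(P[...,2]>a)&(P[...,2]<b)]; A=np.c_[q[:,:2]-q[:,:2].mean(0),np.ones(len(q))]
    print(len(q),q.mean(0),np.median(q[:,2]),"slopes",np.linalg.lstsq(A,q[:,2],rcond=None)[0][:2])
to(510,-331,200,95.2)
E
```

```text
1993 [ 504.09235834 -248.288806     14.36097164] 14.381440128597822 slopes [ 0.00170829 -0.00082315]
1013 [ 510.2383468  -328.84993544   64.284141  ] 64.30470460614512 slopes [-0.00170524 -0.00418475]
t 32.65 p [ 509.3 -328.2  192.5] yaw 95.22 move [-2.8  0.4 -7.5] turn rad 0.0003 F [ 0.42  0.01 -0.47] open 0.9980344900456622
```

The stick stands level on the bench (sole top at 14 mm, grip top at 64 mm), and the gripper is clear of it. Handing in.

```bash
python3 -c "
from h import *
print(workorder.close_job())"
```

```text
the job is handed in; nothing more can be done
None
```

The blank is pushed home against what I judged to be the length stop (hidden, felt only as a firm halt at about 94 mm past the guard, peak reading 15 N), the push stick stands on its sole on the bench, and the job is handed in; no verdict came back.

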